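# Hand the assembled wheels over for checking in reverse order

## Task

Move the four wheel assemblies from their dishes on the storage board into the empty blue-grey check tray, one to a compartment, in reverse order, because the examiner sits across the table: seen from one side, the wheel at the left end of the storage row goes to the right end of the tray, the second from the left to the second from the right, and so on. Leave each one standing flat on the floor of its compartment, about in the middle, with its bolt upright.

Things in the scene. Friction and masses are not known exactly. Their poses are not given: they have to be found in the camera images.
- wheel_round: Loose wheel assembly of pale wood, about 130 g: plain round disc 56 mm in diameter, 20 mm thick, striped ribs on top, thin black layer in the middle. Round upright steel bolt shank in the middle, 16 mm in diameter, 36 mm high above the wheel: the grip, from above, any yaw. Origin: centre of the underside, z up. Starts flat in dish_a. Total height 56 mm.
- wheel_hex: Loose wheel assembly of pale wood, about 130 g: hexagonal disc 50 mm across flats (58 mm across corners), 22 mm thick. Round upright steel bolt shank in the middle, 16 mm in diameter, 36 mm high above the wheel: the grip, from above, any yaw. Origin: centre of the underside, z up. Starts flat in dish_b. Total height 58 mm.
- wheel_stepped: Loose wheel assembly of pale wood, about 120 g: two-step pulley, lower disc 56 mm in diameter and 12 mm thick, upper disc 36 mm in diameter and 14 mm thick (26 mm together). Round upright steel bolt shank in the middle, 16 mm in diameter, 36 mm high above the wheel: the grip, from above, any yaw. Origin: centre of the underside, z up. Starts flat in dish_c. Total height 62 mm.
- wheel_cross: Loose wheel assembly of pale wood, about 120 g: cross (plus-sign) of two bars 54 mm long, 18 mm wide, 18 mm thick. Round upright steel bolt shank in the middle, 16 mm in diameter, 36 mm high above the wheel: the grip, from above, any yaw. Origin: centre of the underside, z up. Starts flat in dish_d. Total height 54 mm.
- dish_a: Fixed open square dish of grey plastic, 84 mm square outside, 78 mm inside, floor 3 mm thick, rim 10 mm high over its underside; stands on the storage board and holds wheel_round at the start. Origin: centre of its underside. The four dishes look alike and stand in a row in a different order every time.
- dish_b: Fixed open square dish of grey plastic, 84 mm square outside, 78 mm inside, floor 3 mm thick, rim 10 mm high over its underside; stands on the storage board and holds wheel_hex at the start. Origin: centre of its underside. The four dishes look alike and stand in a row in a different order every time.
- dish_c: Fixed open square dish of grey plastic, 84 mm square outside, 78 mm inside, floor 3 mm thick, rim 10 mm high over its underside; stands on the storage board and holds wheel_stepped at the start. Origin: centre of its underside. The four dishes look alike and stand in a row in a different order every time.
- dish_d: Fixed open square dish of grey plastic, 84 mm square outside, 78 mm inside, floor 3 mm thick, rim 10 mm high over its underside; stands on the storage board and holds wheel_cross at the start. Origin: centre of its underside. The four dishes look alike and stand in a row in a different order every time.
- storage_board: Fixed grey flat board, mostly hidden under the dishes, 84 x 362 x 6 mm (x, y, z) that carries the four dishes in one row along its long y axis, dish centres at y = +132, +44, -44 and -132 mm in its frame. Origin: centre of its underside; axes within 12 degrees of the world's. It lies now nearer, now farther from the robot than the check tray.
- check_tray: Fixed blue-grey tray 98 x 362 mm (x, y), 14 mm high, empty at first, with four square compartments in one row along its long y axis: centres at y = +132, +44, -44 and -132 mm (x = 0) in its frame, each 78 mm square inside, floor 8 mm above the underside, rims 6 mm above it, 10 mm wide. Origin: centre of its underside; axes within 12 degrees of the world's.
Not all that is in view belongs to the job. What is shaped like the wheel_hex but orange is not meant. Leave any pink look-alike of the wheel_cross alone.

How it is judged:
By the outcome, as a careful person would: the job done as asked, in the order asked, and still so for the second after the job is handed in, with the robot touching nothing.
It also fails if it takes over 118 s, if anything falls off the work surface, if the arm or the gripper's body presses on something with over 40 N, if the wrist force passes 120 N, or if a joint passes its speed limit or range.

## Robot

A 6-joint arm with a two-finger parallel gripper is mounted at the origin on the work surface. World frame = base frame: x ahead of the robot, y to its left, z up, the work surface at z = 0. Lengths are in m, angles in degrees, forces in N, time in s.
With the tool pointing down it reaches from about 0.3 to 0.75 m from the base axis. Payload 8.5 kg.
Tool frame: the origin (TCP) lies midway between the tips of the shut fingers; the grasp point (between the pads) lies 19 mm behind it; z points along the fingers, y is the direction in which the jaws open and shut (so a half turn about z gives the same grasp; the last joint's range is limited). The gripper opens to 85 mm and grips with 20 to 120 N. Pads are 22 mm wide; open, the fingers measure 114 mm over their backs; the gripper's body (76 mm by 85 mm) begins 54 mm behind the grasp point. The pads swing forward as they close: fully open they stand 13 mm farther back than shut.
Start: joints at [-85.732, 21.807, 74.336, -0, 83.858, -12.336], TCP at [0.157, -0.527, 0.231] pointing down, gripper open.
Joint ranges: [-178.18, 178.18], [-50.72, 133.34], [12.68, 142.11], [-81.47, 261.47], [9.98, 163.14], [-165.26, 165.26]. Speed limits (degrees/s): [136.94, 136.94, 180, 180, 180, 180].

## Interface

Orientations are given as a 3x3 rotation matrix whose columns are the frame's x, y, z axes.
In Python, from rig import status, eyes, env gives the robot as it stands. The module is installed in compiled form; this text tells all that it offers.
- The arm moves only by the tool play_rows, never from a script. Its argument "targets" is text: rows parted by semicolons, each of 5 numbers parted by spaces: the shift along the tool's x, y, z in m, then the turn about the tool's z in rad, then the closure, from 0 (fully open) to 1 (shut). A call has 1 to 5 rows; each row is the pose to reach, as a shift and turn from the pose commanded when the call began, along the tool's axes at that moment; what a row does not reach only later rows make up. A row lasts 1/10 s, in which the tool goes at most 50 mm and 8.59 degrees, less where a joint would pass 70% of its speed; a pose out of reach is approached as far as the arm can. A call with a gripper value outside its range is refused whole. The fingers move at their own pace and stop on an object; "force" is the grip in N (left out, the last holds). Time passes only in rows, so rows that repeat a pose let the fingers close. It gives the time, the measured TCP pose, the force and the opening at its end, in the units of the state.
- status.observe(): the state, without advancing time (a new reading comes with each control period).
- eyes.get_image(name): name is "scene" or "top"; returns a dict with "pixels" (400x640x3 uint8, red, green, blue), "range_z" (400x640 float32, m along the optical axis (not along the pixel's ray), 0 where there is no reading), "mtx" (3x3 intrinsics, pixels), "k1" (the pictures are not rectified: a ray, as slopes to the right and down, at radius r is drawn at 1 + k1 r^2 times it, then the intrinsics apply), "world_to_cam" (4x4, takes a point from world to camera coordinates). Camera axes: x right, y up, looking along -z (the intrinsics and any distortion apply to the point x, -y, -z); pixel columns grow to the right and rows downward; lengths in m; the calibration is good to about 2 mm. A picture is of the moment at which its call begins.
- env.close_job(): hands the job in, once; it reports no verdict.
The state is a dict: "time_s": time; "q": joint angles; "qvel": joint speeds; "joint_efforts": joint torques, N m; "position": TCP position; "tool_rot": TCP orientation; "ft_force": force on the tool from outside, world axes, zero at the start; "wrist_torque": the same for the moment, N m; "grip_width": finger opening in m.
Only numpy, scipy, OpenCV 4.12 (cv2) and the standard library are available. Lean on these libraries where they do the work, as an engineer would, in place of code of your own. Each camera call takes 0.05 s, during which the arm holds its last target.

## Working session

There is one attempt and no reset: what is moved stays moved. The work goes in short steps, Python scripts to look and compute and a tool call to move; the robot and the scene stay as the last step left them, time stands still between calls to the robot, and variables do not carry over. Pictures are saved under pics/ and viewed, and the job is handed in when it is done.

Besides the shell and the picture viewer there is one more tool, called after "Emit:" by a JSON object that holds its "name" and its "arguments", one argument or row to a line. play_rows: Moves the arm, as the interface text tells. Its arguments: {"type":"object","properties":{"targets":{"type":"string"},"force":{"type":"number"}},"required":["targets"]}

```bash
mkdir -p pics
cat > h.py <<'E'
import numpy as np,cv2
from rig import status,eyes,env
def px2w(im,u,v,z=None,r=2):
    K=im["mtx"];k1=im["k1"]
    xd=(u-K[0,2])/K[0,0];yd=(v-K[1,2])/K[1,1]
    x,y=xd,yd
    for _ in range(20):
        s=1+k1*(x*x+y*y);x,y=xd/s,yd/s
    T=np.linalg.inv(im["world_to_cam"])
    d=T[:3,:3]@np.array([x,-y,-1.]);o=T[:3,3]
    if z is None:
        p=im["range_z"][int(v)-r:int(v)+r+1,int(u)-r:int(u)+r+1];p=p[p>0]
        return o+d*np.median(p)
    return o+d*(z-o[2])/d[2]
def w2px(im,p):
    c=im["world_to_cam"]@np.append(p,1);x=c[0]/-c[2];y=-c[1]/-c[2];s=1+im["k1"]*(x*x+y*y)
    K=im["mtx"];return K[0,0]*x*s+K[0,2],K[1,1]*y*s+K[1,2]
def save(im,name,crop=None,f=1):
    a=im["pixels"][:,:,::-1]
    if crop: a=a[crop[1]:crop[3],crop[0]:crop[2]]
    cv2.imwrite("pics/"+name,cv2.resize(a,None,fx=f,fy=f,interpolation=cv2.INTER_CUBIC))
E
python3 - <<'E'
from h import *
s=status.observe();print(s)
for n in("scene","top"):
    im=eyes.get_image(n);save(im,n+"0.png",None,1.25);np.savez(n+"0.npz",**im)
    print(n,im["world_to_cam"].round(3),im["k1"])
E
```

```text
{'time_s': 0.0, 'q': array([-8.57306477e+01,  2.18408796e+01,  7.43861994e+01, -3.05973605e-04,
        8.38581280e+01, -1.23362126e+01]), 'qvel': array([ 0.01524774,  0.00054756, -0.03061284,  0.07429218,  0.0136816 ,
       -0.13439039]), 'joint_efforts': array([-5.39848479e-04, -4.48461950e+01, -2.31277835e+01, -1.70427106e-04,
        4.79993570e-03,  2.54983900e-05]), 'position': array([ 0.15714915, -0.52675504,  0.23070431]), 'tool_rot': array([[ 9.58294676e-01,  2.85781912e-01, -1.16005665e-04],
       [ 2.85781764e-01, -9.58293580e-01,  1.48262064e-03],
       [ 3.12538678e-04, -1.45393977e-03, -9.99998894e-01]]), 'ft_force': array([-0.14318385, -0.5733175 ,  0.18941878]), 'wrist_torque': array([-0.02261762, -0.00012641,  0.0121086 ]), 'grip_width': 0.0852623257774179}
scene [[-0.792  0.61   0.02   0.335]
 [-0.301 -0.418  0.857  0.119]
 [ 0.531  0.673  0.515 -1.218]
 [ 0.     0.     0.     1.   ]] -0.061103117571968193
top [[-0.004 -1.    -0.006  0.074]
 [ 0.999 -0.005  0.048 -0.48 ]
 [-0.048 -0.006  0.999 -0.89 ]
 [ 0.     0.     0.     1.   ]] -0.1006594840249451
```

View pics/top0.png

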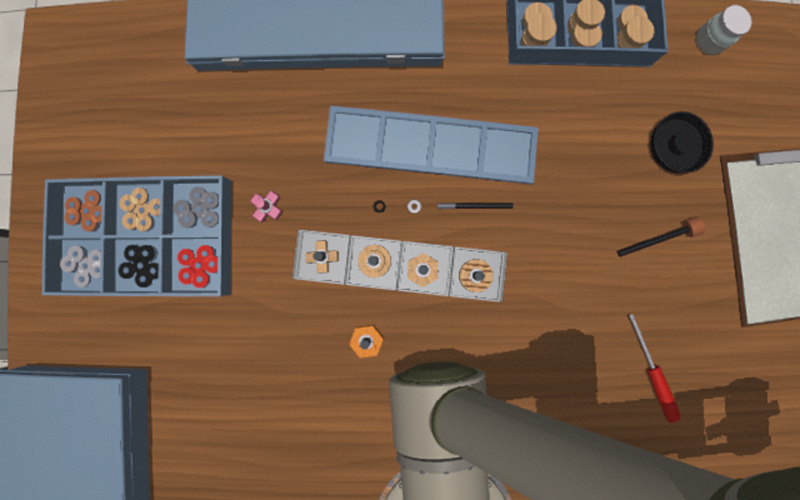

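View pics/scene0.png

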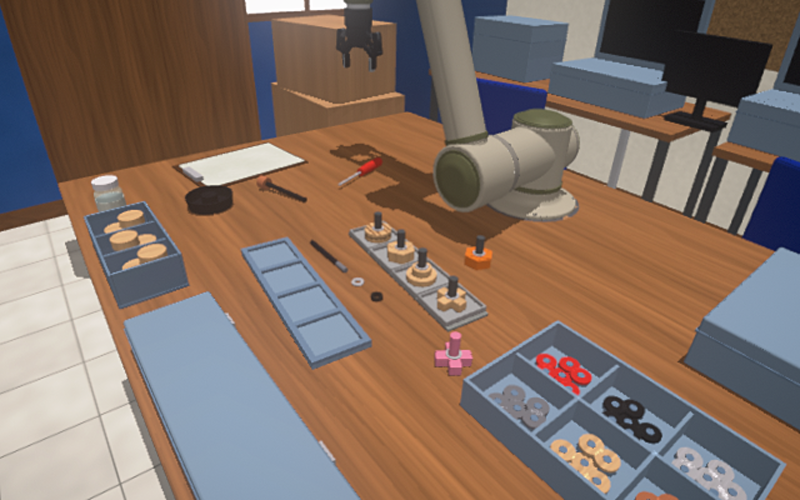

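The top picture (800 px scale) shows the storage row with cross (319,257), stepped (375,261), hex (423,269) and round (478,276). The empty tray's compartments are at about (357,135), (408,142), (458,148) and (509,155).
Possible mix-ups are the orange hex (366,342), the pink cross (266,206), the pale washers (140,209) and the wooden discs top right. None of these are in dishes, so I leave them alone. Next is a close crop.

Run:
```python
from h import *
im=dict(np.load("top0.npz"));save(im,"crop0.png",(230,80,435,245),3.9)
s=dict(np.load("scene0.npz"));save(s,"crop1.png",(180,150,400,300),3.6)
```

```text
(no output)
```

View pics/crop0.png

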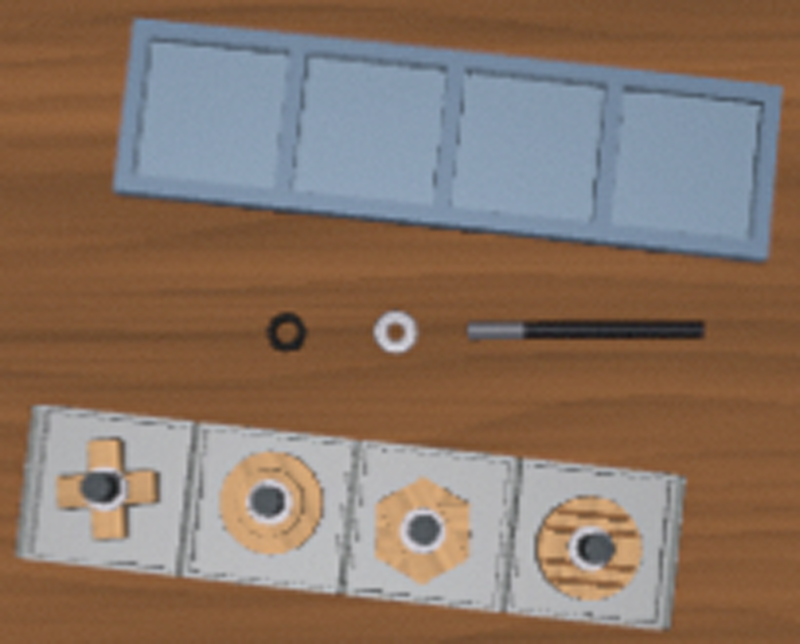

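View pics/crop1.png

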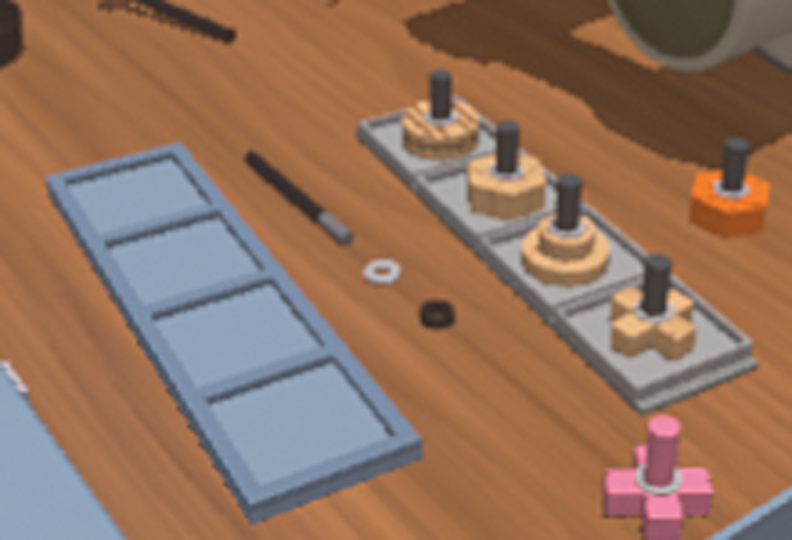

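The crops confirm the order, from +y to -y: cross, stepped, hex, round. Now the measurements.

```bash
cat > meas.py <<'E'
from h import *
def cloud(im):
    K=im["mtx"];h,w=im["range_z"].shape
    vv,uu=np.mgrid[0:h,0:w]
    pts=np.stack([uu.ravel(),vv.ravel()],1).astype(np.float64)[:,None]
    n=cv2.undistortPoints(pts,K,np.array([im["k1"],0,0,0,0.]))[:,0]
    d=im["range_z"].ravel()
    c=np.stack([n[:,0]*d,-n[:,1]*d,-d],1);T=np.linalg.inv(im["world_to_cam"])
    W=c@T[:3,:3].T+T[:3,3];W[d<=0]=np.nan
    return W.reshape(h,w,3)
E
python3 - <<'E'
from meas import *
t=dict(np.load("top0.npz"));s=dict(np.load("scene0.npz"))
C=np.linalg.inv(t["world_to_cam"])[:3,3];print("cam",C)
f=lambda u,v:(230+u/3.9,80+v/3.9)
# bolts
H=dict(cross=54,stepped=62,hex=58,round=56)
B=dict(cross=(97,487),stepped=(265,499),hex=(422,530),round=(598,549))
Wt=cloud(t);Ws=cloud(s)
for k in B:
    u,v=f(*B[k]);z=.009+H[k]/1000
    p=px2w(t,u,v,z-.003)
    out=[]
    for W in(Wt,Ws):
        P=W.reshape(-1,3);m=(np.hypot(P[:,0]-p[0],P[:,1]-p[1])<.022)&(P[:,2]>z-.030)&(P[:,2]<z+.02)
        Q=P[m];out.append((m.sum(),np.median(Q,0).round(4),Q[:,2].max().round(4)) if m.sum() else 0)
    print(k,p.round(4),out,[round(x) for x in w2px(s,p)])
# tray outer top corners z=.014 ; inner
T=[(135,20),(781,86),(768,260),(114,191)]
c=np.array([px2w(t,*f(*a),.014)[:2] for a in T]);print(c.round(4),c.mean(0),[np.linalg.norm(c[i]-c[(i+1)%4]).round(4) for i in range(4)])
d=(c[0]+c[3]-c[1]-c[2])/2;d/=np.linalg.norm(d);print("ydir",d,np.degrees(np.arctan2(-d[0],d[1])))
for y in(.132,.044,-.044,-.132):
    q=c.mean(0)+d*y;print(y,q.round(4),[round(x) for x in w2px(s,[*q,.008])],[round(x*1) for x in w2px(t,[*q,.008])])
print(px2w(t,*f(215,115)),px2w(t,*f(215,300)))
E
```

```text
cam [0.43721233 0.06584938 0.91265514]
cross [0.4618 0.2039 0.06  ] [(np.int64(66), array([0.4616, 0.2041, 0.0633]), np.float64(0.0662)), (np.int64(108), array([0.4697, 0.2094, 0.0535]), np.float64(0.0677))] [363, 223]
stepped [0.4551 0.1165 0.068 ] [(np.int64(54), array([0.455 , 0.1166, 0.0716]), np.float64(0.0746)), (np.int64(105), array([0.4607, 0.1222, 0.0619]), np.float64(0.0754))] [338, 201]
hex [0.439  0.0363 0.064 ] [(np.int64(51), array([0.4388, 0.0368, 0.0676]), np.float64(0.0709)), (np.int64(97), array([0.4451, 0.0409, 0.0565]), np.float64(0.071))] [322, 186]
round [ 0.4287 -0.0543  0.062 ] [(np.int64(65), array([ 0.4302, -0.0519,  0.0653]), np.float64(0.069)), (np.int64(83), array([ 0.4344, -0.0482,  0.0549]), np.float64(0.0695))] [303, 171]
[[ 0.7227  0.1919]
 [ 0.684  -0.1668]
 [ 0.5863 -0.157 ]
 [ 0.6262  0.2028]] [0.65479676 0.01774384] [np.float64(0.3608), np.float64(0.0982), np.float64(0.362), np.float64(0.0971)]
ydir [0.10873855 0.99407038] -6.242603392608007
0.132 [0.6692 0.149 ] [264, 267] [285, 110]
0.044 [0.6596 0.0615] [247, 243] [325, 114]
-0.044 [ 0.65  -0.026] [232, 223] [365, 118]
-0.132 [ 0.6404 -0.1135] [219, 205] [406, 122]
[0.66974597 0.1476728  0.00823608] [5.67210862e-01 1.48169380e-01 2.45429888e-04]
```

```bash
cat > d.py <<'E'
import sys
from h import *
s=status.observe();R=s["tool_rot"];g=np.array([float(a) for a in sys.argv[1:4]])
print("t",s["time_s"],"pos",s["position"].round(4),"yaw",np.degrees(np.arctan2(R[1,0],R[0,0])).round(2),"w",round(s["grip_width"],4),"F",s["ft_force"].round(1),"q",s["q"].round(0))
print("tool delta",(R.T@(g-s["position"])).round(4))
E
python3 d.py .43 -.053 .14
```

```text
t 0.1 pos [ 0.1571 -0.5268  0.2308] yaw 16.6 w 0.0857 F [-1.2 -0.1 -0.1] q [-86.  22.  74.  -0.  84. -12.]
tool delta [ 0.3968 -0.376   0.0914]
```

Emit:
{"name": "play_rows", "arguments": {
  "targets": "0.02 -0.02 0.01 0 0; 0.05 -0.05 0.02 0.07 0.1; 0.08 -0.08 0.04 0.14 0.2; 0.12 -0.11 0.06 0.21 0.3; 0.15 -0.14 0.08 0.29 0.4"
}}

```text
time_s: 0.6
position: [0.2614, -0.3491, 0.1511]
tool_rot: [[1.0, -0.004, 0.0], [-0.004, -1.0, -0.001], [0.0, 0.001, -1.0]]
ft_force: [1.2, -0.2, -0.7]
grip_width: 0.0512
```

```bash
python3 d.py .43 -.053 .14
```

```text
t 0.6 pos [ 0.2614 -0.3491  0.1511] yaw -0.21 w 0.0512 F [ 1.2 -0.2 -0.7] q [-69.  15.  99.   0.  65.  21.]
tool delta [ 0.1675 -0.2968  0.0109]
```

Emit:
{"name": "play_rows", "arguments": {
  "targets": "0.02 -0.035 0 0 0.4; 0.04 -0.07 0 0 0.4; 0.06 -0.105 0 0 0.4; 0.08 -0.14 0 0 0.4; 0.1 -0.18 0 0 0.4"
}}

```text
time_s: 1.1
position: [0.3612, -0.1694, 0.1516]
tool_rot: [[1.0, -0.001, 0.0], [-0.001, -1.0, -0.0], [0.0, 0.0, -1.0]]
ft_force: [0.6, 0.8, 0.5]
grip_width: 0.0513
```

Emit:
{"name": "play_rows", "arguments": {
  "targets": "0.02 -0.035 0 0 0.4; 0.04 -0.07 0 0 0.4; 0.06 -0.1 0 0 0.4; 0.0675 -0.117 0.01 0 0.4; 0.0675 -0.117 0.03 0 0.4"
}}

```text
time_s: 1.6
position: [0.4294, -0.0518, 0.1219]
tool_rot: [[1.0, 0.003, 0.003], [0.003, -1.0, -0.001], [0.003, 0.001, -1.0]]
ft_force: [-0.3, -0.3, -0.6]
grip_width: 0.051
```

```bash
python3 d.py .43 -.053 .033
python3 - <<'E'
from h import *
im=eyes.get_image("scene");save(im,"a1.png",(220,60,400,240),3.3)
E
```

```text
t 1.6 pos [ 0.4294 -0.0518  0.1219] yaw 0.18 w 0.051 F [-0.3 -0.3 -0.6] q [-23.  17. 102.   0.  60.  67.]
tool delta [0.0004 0.0011 0.0889]
```

View pics/a1.png

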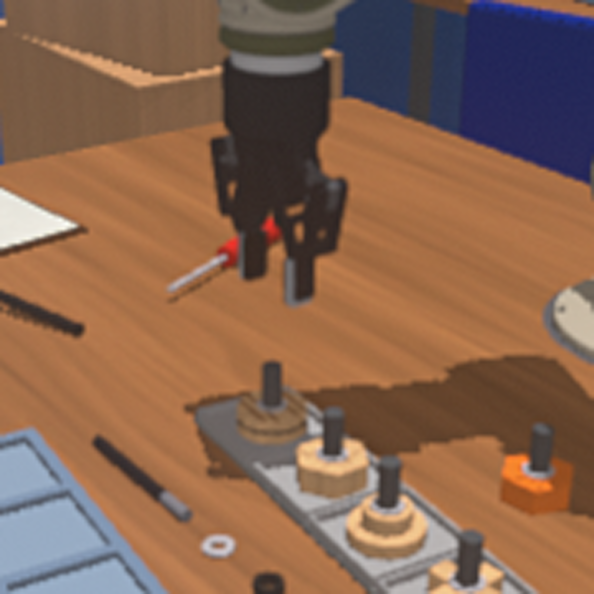

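The gripper, with fingers at (250,265) and (298,285), is centred above the round wheel's bolt at (272,380). I'll descend and grip.

Emit:
{"name": "play_rows", "arguments": {
  "targets": "0 0.001 0.02 0 0.4; 0 0.001 0.045 0 0.4; 0 0.001 0.07 0 0.4; 0 0.001 0.085 0 0.4; 0 0.001 0.089 0 0.4",
  "force": 50
}}

```text
time_s: 2.15
position: [0.4274, -0.0547, 0.0316]
tool_rot: [[1.0, -0.001, -0.003], [-0.001, -1.0, 0.001], [-0.003, -0.001, -1.0]]
ft_force: [0.6, 0.1, 1.1]
grip_width: 0.0513
```

Emit:
{"name": "play_rows", "arguments": {
  "targets": "0 0 0 0 0.7; 0 0 0 0 1; 0 0 0 0 1; 0 0 0 0 1; 0 0 0 0 1",
  "force": 50
}}

```text
time_s: 2.65
position: [0.4286, -0.0549, 0.0336]
tool_rot: [[1.0, -0.0, 0.002], [-0.0, -1.0, -0.001], [0.002, 0.001, -1.0]]
ft_force: [-2.0, -0.2, 6.0]
grip_width: 0.0148
```

Emit:
{"name": "play_rows", "arguments": {
  "targets": "0 0 0 0 1; 0 0 -0.005 0 1; 0 0 -0.02 0 1; 0 0 -0.045 0 1; 0 0 -0.075 0 1"
}}

```text
time_s: 3.15
position: [0.4276, -0.0544, 0.1085]
tool_rot: [[1.0, -0.0, -0.001], [-0.0, -1.0, 0.001], [-0.001, -0.001, -1.0]]
ft_force: [1.1, 0.5, -0.9]
grip_width: 0.014
```

```bash
python3 d.py .669 .149 .108
python3 - <<'E'
from h import *
im=eyes.get_image("scene");save(im,"a2.png",(220,60,400,240),3.3)
E
```

```text
t 3.15 pos [ 0.4276 -0.0544  0.1085] yaw -0.01 w 0.014 F [ 1.1  0.5 -0.9] q [-23.  19. 103.   0.  58.  67.]
tool delta [ 0.2413 -0.2035  0.0003]
```

View pics/a2.png

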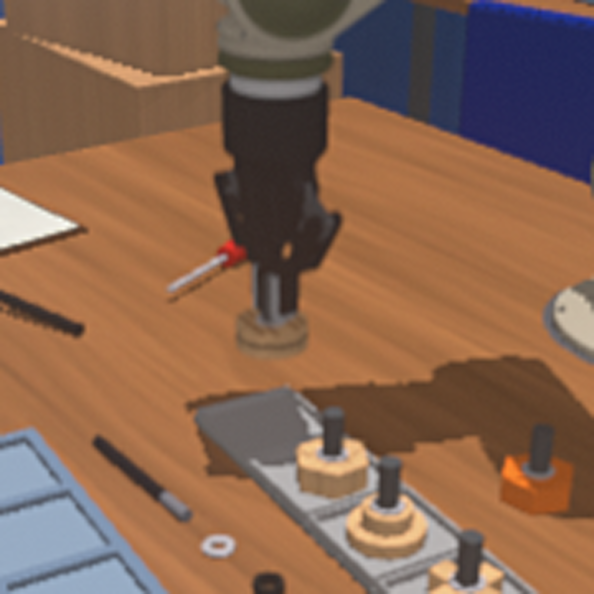

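Round wheel is held level just above its dish. Carry it to the +y compartment.

Emit:
{"name": "play_rows", "arguments": {
  "targets": "0.015 -0.012 0 0 1; 0.04 -0.034 0 0 1; 0.07 -0.059 0 0 1; 0.1 -0.084 0 0 1; 0.13 -0.11 0 0 1"
}}

```text
time_s: 3.7
position: [0.5591, 0.0566, 0.108]
tool_rot: [[1.0, -0.0, 0.0], [-0.0, -1.0, -0.0], [0.0, 0.0, -1.0]]
ft_force: [-0.2, -0.5, -1.3]
grip_width: 0.0148
```

Emit:
{"name": "play_rows", "arguments": {
  "targets": "0.03 -0.025 0 0 1; 0.06 -0.05 0 0 1; 0.09 -0.076 0 0 1; 0.105 -0.089 0 0 1; 0.1115 -0.0935 0 0 1"
}}

```text
time_s: 4.2
position: [0.6703, 0.1503, 0.1073]
tool_rot: [[1.0, 0.001, -0.0], [0.001, -1.0, 0.0], [-0.0, -0.0, -1.0]]
ft_force: [-0.5, -0.8, -0.9]
grip_width: 0.0145
```

```bash
python3 d.py .669 .149 .034;python3 d.py .669 .149 .034
python3 - <<'E'
from h import *
im=eyes.get_image("scene");save(im,"a3.png",(180,120,360,300),3.3)
E
```

```text
t 4.2 pos [0.6703 0.1503 0.1073] yaw 0.08 w 0.0145 F [-0.5 -0.8 -0.9] q [ 3. 41. 60.  0. 79. 93.]
tool delta [-0.0013  0.0013  0.0733]
t 4.2 pos [0.6703 0.1503 0.1073] yaw 0.08 w 0.0145 F [-0.5 -0.8 -0.9] q [ 3. 41. 60.  0. 79. 93.]
tool delta [-0.0013  0.0013  0.0733]
```

View pics/a3.png

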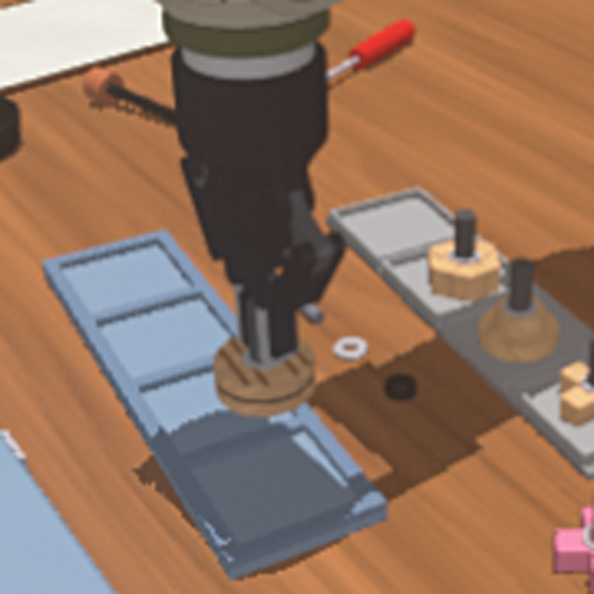

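Wheel is held level and the target compartment lies below it. I'll lower it, release, rise and look.

Emit:
{"name": "play_rows", "arguments": {
  "targets": "-0.001 0.001 0.02 0 1; -0.001 0.001 0.045 0 1; -0.001 0.001 0.065 0 1; -0.001 0.001 0.072 0 1; -0.001 0.001 0.0745 0 1"
}}

```text
time_s: 4.75
position: [0.6682, 0.1471, 0.033]
tool_rot: [[1.0, -0.001, -0.001], [-0.001, -1.0, -0.0], [-0.001, 0.0, -1.0]]
ft_force: [0.2, -0.4, 0.2]
grip_width: 0.0147
```

Emit:
{"name": "play_rows", "arguments": {
  "targets": "0 0 0 0 1; 0 0 0 0 0.85; 0 0 0 0 0.6; 0 0 0 0 0.4; 0 0 0 0 0.4"
}}

```text
time_s: 5.25
position: [0.6689, 0.1479, 0.0336]
tool_rot: [[1.0, -0.0, 0.001], [-0.0, -1.0, 0.0], [0.001, -0.0, -1.0]]
ft_force: [0.4, 0.5, 0.3]
grip_width: 0.0515
```

Emit:
{"name": "play_rows", "arguments": {
  "targets": "0 0 -0.005 0 0.4; 0 0 -0.025 0 0.4; 0 0 -0.055 0 0.4; 0 0 -0.08 0 0.4; -0.03 0.02 -0.08 0 0.4"
}}

```text
time_s: 5.75
position: [0.6421, 0.129, 0.1173]
tool_rot: [[1.0, 0.002, 0.01], [0.002, -1.0, 0.001], [0.01, -0.001, -1.0]]
ft_force: [0.0, -0.8, -1.2]
grip_width: 0.0512
```

```bash
python3 d.py .4395 .0365 .113
python3 - <<'E'
from h import *
im=eyes.get_image("scene");save(im,"a4.png",(180,120,360,300),3.3)
E
```

```text
t 5.75 pos [0.6421 0.129  0.1173] yaw 0.09 w 0.0512 F [ 0.  -0.8 -1.2] q [ 1. 37. 66.  0. 76. 91.]
tool delta [-0.2028  0.0921  0.0021]
```

View pics/a4.png

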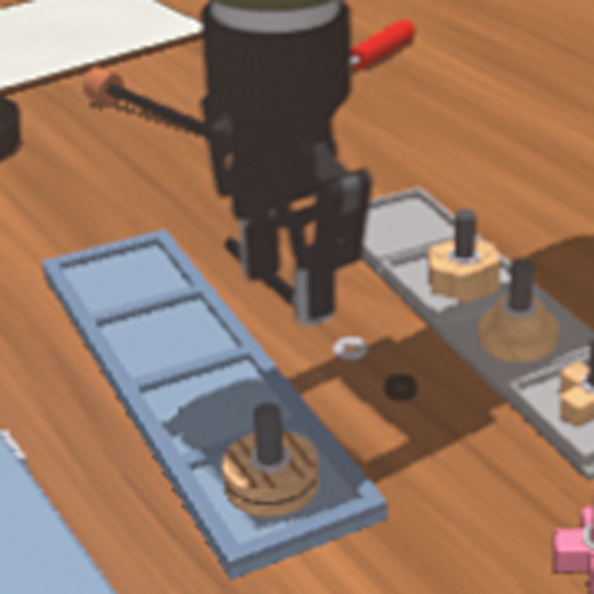

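The round wheel stands flat in its compartment at (268,475), about in the middle. Next is the hex.

Emit:
{"name": "play_rows", "arguments": {
  "targets": "-0.02 0.01 0 0 0.4; -0.06 0.027 0 0 0.4; -0.1 0.045 0 0 0.4; -0.14 0.063 0 0 0.4; -0.17 0.077 0 0 0.4"
}}

```text
time_s: 6.3
position: [0.4663, 0.0504, 0.1134]
tool_rot: [[1.0, -0.0, -0.001], [-0.0, -1.0, -0.0], [-0.001, 0.0, -1.0]]
ft_force: [0.1, 0.7, -0.2]
grip_width: 0.0514
```

Emit:
{"name": "play_rows", "arguments": {
  "targets": "-0.02 0.01 0 0 0.4; -0.03 0.015 0 0 0.4; -0.0325 0.0155 0 0 0.4; -0.0325 0.0155 0 0 0.4"
}}

```text
time_s: 6.7
position: [0.4369, 0.0354, 0.1134]
tool_rot: [[1.0, -0.0, 0.001], [-0.0, -1.0, -0.0], [0.001, 0.0, -1.0]]
ft_force: [0.6, -0.5, -0.2]
grip_width: 0.051
```

```bash
python3 d.py .4395 .0365 .035
python3 - <<'E'
from h import *
im=eyes.get_image("scene");save(im,"b1.png",(220,60,400,240),3.3)
E
```

```text
t 6.7 pos [0.4369 0.0354 0.1134] yaw -0.02 w 0.051 F [ 0.6 -0.5 -0.2] q [-11.  19. 102.   0.  59.  79.]
tool delta [ 0.0026 -0.0011  0.0784]
```

View pics/b1.png

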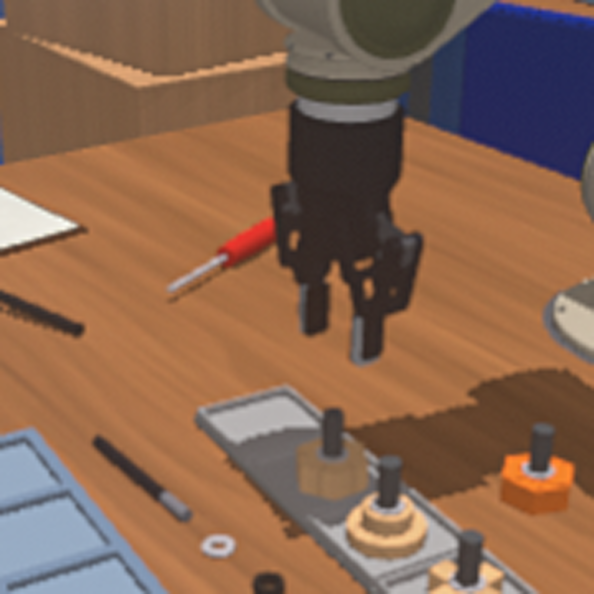

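The gripper is about 5 px right of the hex bolt (333,430), which matches the measured offset of +2.6 mm x. I'll correct for it, descend and grip.

Emit:
{"name": "play_rows", "arguments": {
  "targets": "0.003 -0.001 0.02 0 0.4; 0.003 -0.001 0.04 0 0.4; 0.003 -0.001 0.065 0 0.4; 0.003 -0.001 0.075 0 0.4; 0.003 -0.001 0.0785 0 0.4"
}}

```text
time_s: 7.25
position: [0.4394, 0.0366, 0.0338]
tool_rot: [[1.0, 0.0, -0.002], [0.0, -1.0, 0.0], [-0.002, -0.0, -1.0]]
ft_force: [0.4, 0.3, 0.5]
grip_width: 0.0516
```

Emit:
{"name": "play_rows", "arguments": {
  "targets": "0 0 0 0 0.7; 0 0 0 0 1; 0 0 0 0 1; 0 0 0 0 1; 0 0 0 0 1",
  "force": 50
}}

```text
time_s: 7.75
position: [0.4398, 0.0363, 0.0354]
tool_rot: [[1.0, -0.0, 0.002], [-0.0, -1.0, -0.0], [0.002, 0.0, -1.0]]
ft_force: [-0.3, 1.6, 6.7]
grip_width: 0.0144
```

Emit:
{"name": "play_rows", "arguments": {
  "targets": "0 0 0 0 1; 0 0 -0.005 0 1; 0 0 -0.02 0 1; 0 0 -0.045 0 1; 0 0 -0.075 0 1"
}}

```text
time_s: 8.25
position: [0.4384, 0.0364, 0.1102]
tool_rot: [[1.0, -0.0, -0.002], [-0.0, -1.0, 0.0], [-0.002, -0.0, -1.0]]
ft_force: [1.1, -0.1, -2.0]
grip_width: 0.0144
```

```bash
python3 d.py .6596 .0615 .11
python3 - <<'E'
from h import *
im=eyes.get_image("scene");save(im,"b2.png",(220,60,400,240),3.3)
t=eyes.get_image("top");save(t,"b2t.png",(230,60,435,245),3.2)
E
```

```text
t 8.25 pos [0.4384 0.0364 0.1102] yaw -0.02 w 0.0144 F [ 1.1 -0.1 -2. ] q [-11.  19. 102.  -0.  59.  79.]
tool delta [ 0.2212 -0.0251 -0.0004]
```

View pics/b2.png

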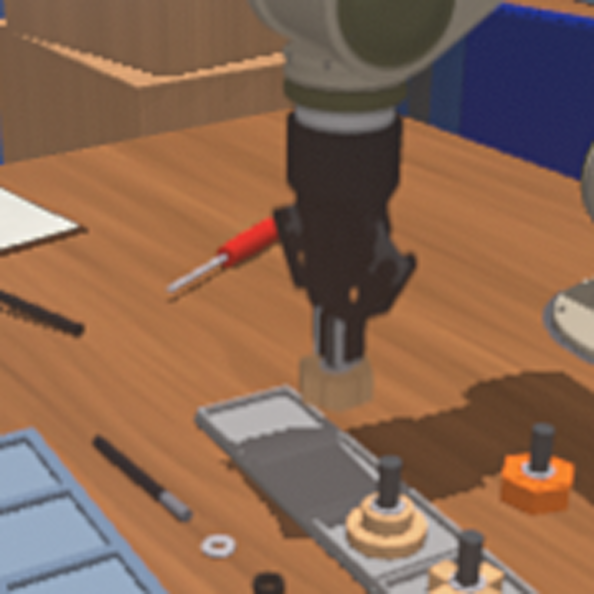

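View pics/b2t.png

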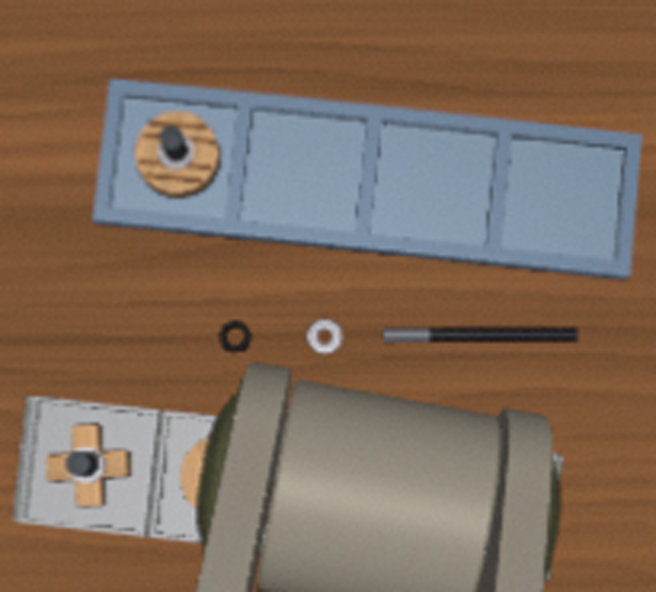

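The round wheel is centred in its compartment at (177,153) and flat. The hex is held level. Carry it to the second compartment from +y.

Emit:
{"name": "play_rows", "arguments": {
  "targets": "0.015 -0.002 0 0 1; 0.04 -0.004 0 0 1; 0.07 -0.007 0 0 1; 0.1 -0.011 0 0 1; 0.135 -0.015 0 0 1"
}}

```text
time_s: 8.85
position: [0.5744, 0.0516, 0.1088]
tool_rot: [[1.0, -0.0, -0.002], [-0.0, -1.0, 0.0], [-0.002, -0.0, -1.0]]
ft_force: [1.3, -0.4, -1.1]
grip_width: 0.0147
```

Emit:
{"name": "play_rows", "arguments": {
  "targets": "0.03 -0.004 0 0 1; 0.06 -0.007 0 0 1; 0.08 -0.009 0 0 1; 0.0855 -0.01 0 0 1; 0.0855 -0.01 0 0 1"
}}

```text
time_s: 9.35
position: [0.6593, 0.0614, 0.1084]
tool_rot: [[1.0, -0.0, -0.002], [-0.0, -1.0, 0.0], [-0.002, -0.0, -1.0]]
ft_force: [0.2, 0.7, -1.9]
grip_width: 0.014
```

```bash
python3 d.py .6596 .0615 .0345
```

```text
t 9.35 pos [0.6593 0.0614 0.1084] yaw -0.01 w 0.014 F [ 0.2  0.7 -1.9] q [-5. 39. 65. -0. 76. 85.]
tool delta [ 0.0005 -0.0001  0.0739]
```

Emit:
{"name": "play_rows", "arguments": {
  "targets": "0 0 0.02 0 1; 0 0 0.045 0 1; 0 0 0.065 0 1; 0 0 0.072 0 1; 0 0 0.0745 0 1"
}}

```text
time_s: 9.85
position: [0.6588, 0.0613, 0.0348]
tool_rot: [[1.0, -0.0, -0.001], [-0.0, -1.0, 0.0], [-0.001, -0.0, -1.0]]
ft_force: [-0.3, 0.9, -0.9]
grip_width: 0.0147
```

Emit:
{"name": "play_rows", "arguments": {
  "targets": "0 0 0 0 1; 0 0 0 0 0.85; 0 0 0 0 0.6; 0 0 0 0 0.4; 0 0 0 0 0.4"
}}

```text
time_s: 10.35
position: [0.6599, 0.0613, 0.0356]
tool_rot: [[1.0, -0.0, 0.001], [-0.0, -1.0, -0.0], [0.001, 0.0, -1.0]]
ft_force: [0.3, -0.4, -0.3]
grip_width: 0.0512
```

Emit:
{"name": "play_rows", "arguments": {
  "targets": "0 0 -0.005 0 0.4; 0 0 -0.025 0 0.4; 0 0 -0.055 0 0.4; 0 0 -0.08 0 0.4; -0.03 -0.01 -0.08 0 0.4"
}}

```text
time_s: 10.85
position: [0.6332, 0.0702, 0.1191]
tool_rot: [[1.0, -0.002, 0.01], [-0.002, -1.0, -0.001], [0.01, 0.001, -1.0]]
ft_force: [-0.4, 0.1, 0.3]
grip_width: 0.051
```

```bash
python3 d.py .4555 .1168 .115
python3 - <<'E'
from h import *
im=eyes.get_image("scene");save(im,"b4.png",(180,120,360,300),3.3)
E
```

```text
t 10.85 pos [0.6332 0.0702 0.1191] yaw -0.1 w 0.051 F [-0.4  0.1  0.3] q [-4. 35. 70. -0. 74. 86.]
tool delta [-0.1778 -0.0463  0.0023]
```

View pics/b4.png

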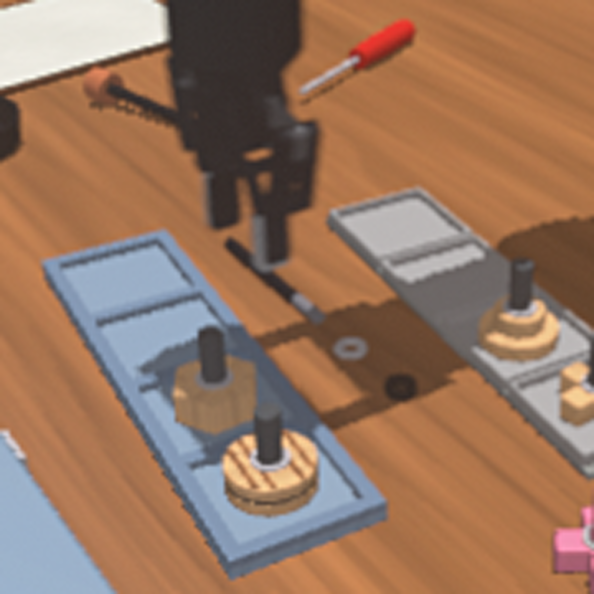

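Hex is upright in the second compartment at (213,390). Next is the stepped wheel.

Emit:
{"name": "play_rows", "arguments": {
  "targets": "-0.02 -0.005 0 0 0.4; -0.06 -0.016 0 0 0.4; -0.1 -0.026 0 0 0.4; -0.13 -0.034 0 0 0.4; -0.15 -0.039 0 0 0.4"
}}

```text
time_s: 11.4
position: [0.4775, 0.111, 0.1155]
tool_rot: [[1.0, 0.0, -0.001], [0.0, -1.0, 0.0], [-0.001, -0.0, -1.0]]
ft_force: [1.0, 0.0, 0.5]
grip_width: 0.0514
```

Emit:
{"name": "play_rows", "arguments": {
  "targets": "-0.015 -0.004 0 0 0.4; -0.023 -0.007 0 0 0.4; -0.024 -0.007 0 0 0.4; -0.024 -0.007 0 0 0.4"
}}

```text
time_s: 11.8
position: [0.4563, 0.1173, 0.1153]
tool_rot: [[1.0, -0.0, 0.001], [-0.0, -1.0, -0.0], [0.001, 0.0, -1.0]]
ft_force: [0.5, 1.0, -0.2]
grip_width: 0.0511
```

```bash
python3 d.py .4555 .1168 .039
python3 - <<'E'
from h import *
im=eyes.get_image("scene");save(im,"c1.png",(220,60,400,240),3.3)
E
```

```text
t 11.8 pos [0.4563 0.1173 0.1153] yaw -0.01 w 0.0511 F [ 0.5  1.  -0.2] q [-0. 21. 97. -0. 62. 90.]
tool delta [-0.0009  0.0005  0.0763]
```

View pics/c1.png

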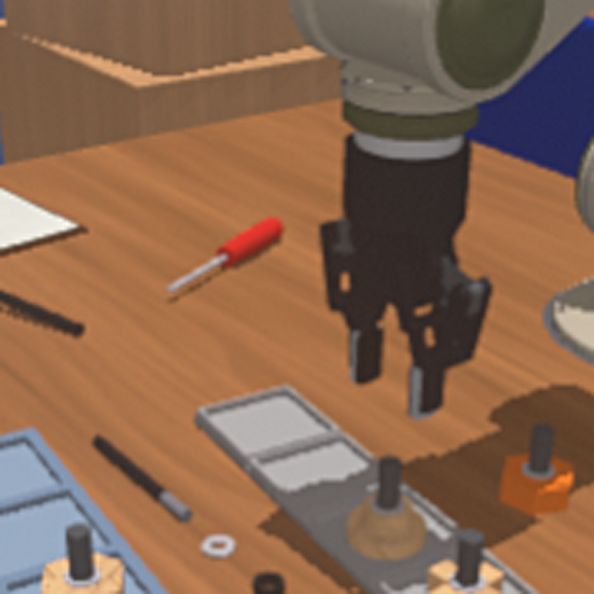

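The finger midpoint (397,390) sits over the stepped wheel's bolt (390,485), as it did before the hex grasp. Grip.

Emit:
{"name": "play_rows", "arguments": {
  "targets": "0 0 0.02 0 0.4; 0 0 0.04 0 0.4; 0 0 0.062 0 0.4; 0 0 0.073 0 0.4; 0 0 0.0765 0 0.4"
}}

```text
time_s: 12.35
position: [0.4558, 0.1171, 0.0374]
tool_rot: [[1.0, -0.001, -0.002], [-0.001, -1.0, -0.0], [-0.002, 0.0, -1.0]]
ft_force: [-0.8, -0.0, 0.3]
grip_width: 0.0515
```

Emit:
{"name": "play_rows", "arguments": {
  "targets": "0 0 0 0 0.7; 0 0 0 0 1; 0 0 0 0 1; 0 0 0 0 1; 0 0 0 0 1",
  "force": 50
}}

```text
time_s: 12.85
position: [0.4562, 0.1174, 0.0392]
tool_rot: [[1.0, -0.0, 0.002], [-0.0, -1.0, -0.0], [0.002, 0.0, -1.0]]
ft_force: [0.5, 0.1, 4.6]
grip_width: 0.0148
```

Emit:
{"name": "play_rows", "arguments": {
  "targets": "0 0 0 0 1; 0 0 -0.005 0 1; 0 0 -0.02 0 1; 0 0 -0.045 0 1; 0 0 -0.075 0 1"
}}

```text
time_s: 13.35
position: [0.4547, 0.1174, 0.1139]
tool_rot: [[1.0, -0.0, -0.003], [-0.0, -1.0, -0.0], [-0.003, 0.0, -1.0]]
ft_force: [0.3, -0.4, -1.4]
grip_width: 0.0147
```

```bash
python3 d.py .650 -.026 .114
python3 - <<'E'
from h import *
im=eyes.get_image("scene");save(im,"c2.png",(220,60,400,240),3.3)
E
```

```text
t 13.35 pos [0.4547 0.1174 0.1139] yaw -0.01 w 0.0147 F [ 0.3 -0.4 -1.4] q [-0. 22. 97. -0. 62. 90.]
tool delta [ 0.1953  0.1433 -0.0007]
```

View pics/c2.png

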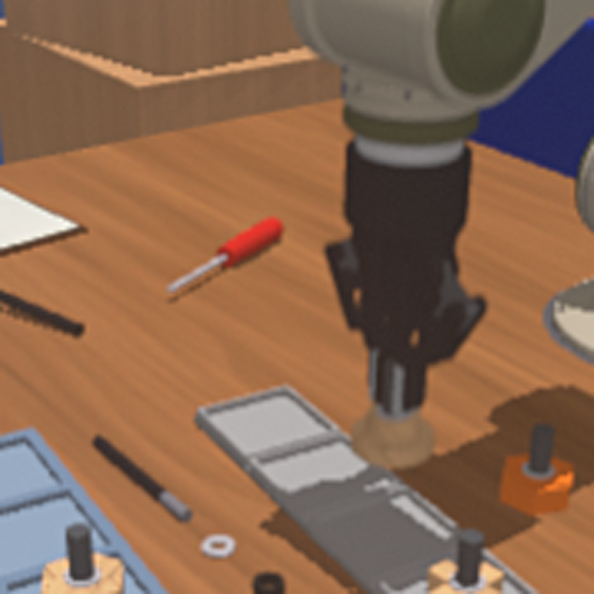

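Stepped wheel is held level. Carry it to the third compartment.

Emit:
{"name": "play_rows", "arguments": {
  "targets": "0.012 0.009 0 0 1; 0.035 0.026 0 0 1; 0.06 0.044 0 0 1; 0.085 0.062 0 0 1; 0.11 0.081 0 0 1"
}}

```text
time_s: 13.9
position: [0.5665, 0.0349, 0.1121]
tool_rot: [[1.0, -0.0, -0.002], [-0.0, -1.0, 0.0], [-0.002, -0.0, -1.0]]
ft_force: [-0.4, 0.0, -0.6]
grip_width: 0.0145
```

Emit:
{"name": "play_rows", "arguments": {
  "targets": "0.025 0.018 0 0 1; 0.05 0.037 0 0 1; 0.075 0.055 0 0 1; 0.0845 0.0625 0 0 1; 0.0845 0.0625 0 0 1"
}}

```text
time_s: 14.4
position: [0.6508, -0.0281, 0.1114]
tool_rot: [[1.0, -0.002, -0.002], [-0.002, -1.0, 0.0], [-0.002, -0.0, -1.0]]
ft_force: [-0.5, -0.5, -1.3]
grip_width: 0.0149
```

```bash
python3 d.py .650 -.026 .0385
```

```text
t 14.4 pos [ 0.6508 -0.0281  0.1114] yaw -0.12 w 0.0149 F [-0.5 -0.5 -1.3] q [-13.  38.  67.  -0.  76.  77.]
tool delta [-0.0007 -0.0021  0.0729]
```

Emit:
{"name": "play_rows", "arguments": {
  "targets": "0 -0.001 0.02 0 1; 0 -0.001 0.045 0 1; 0 -0.001 0.065 0 1; 0 -0.001 0.072 0 1; 0 -0.001 0.0745 0 1"
}}

```text
time_s: 14.9
position: [0.6495, -0.0249, 0.0385]
tool_rot: [[1.0, 0.0, -0.002], [0.0, -1.0, 0.0], [-0.002, -0.0, -1.0]]
ft_force: [-0.3, -1.1, -0.8]
grip_width: 0.0143
```

Emit:
{"name": "play_rows", "arguments": {
  "targets": "0 0 0 0 1; 0 0 0 0 0.85; 0 0 0 0 0.6; 0 0 0 0 0.4; 0 0 0 0 0.4"
}}

```text
time_s: 15.4
position: [0.6503, -0.0252, 0.0395]
tool_rot: [[1.0, -0.0, 0.001], [-0.0, -1.0, -0.0], [0.001, 0.0, -1.0]]
ft_force: [-0.4, -0.0, -0.2]
grip_width: 0.051
```

Emit:
{"name": "play_rows", "arguments": {
  "targets": "0 0 -0.005 0 0.4; 0 0 -0.025 0 0.4; 0 0 -0.055 0 0.4; 0 0 -0.08 0 0.4; 0 0 -0.085 0 0.4"
}}

```text
time_s: 15.9
position: [0.6514, -0.0254, 0.1278]
tool_rot: [[1.0, -0.0, 0.006], [-0.0, -1.0, -0.001], [0.006, 0.001, -1.0]]
ft_force: [0.1, 0.1, -0.7]
grip_width: 0.0509
```

```bash
python3 d.py .4625 .2042 .115
python3 - <<'E'
from h import *
im=eyes.get_image("scene");save(im,"c4.png",(180,120,360,300),3.3)
E
```

```text
t 15.9 pos [ 0.6514 -0.0254  0.1278] yaw -0.01 w 0.0509 F [ 0.1  0.1 -0.7] q [-13.  37.  66.   0.  77.  77.]
tool delta [-0.189  -0.2296  0.0114]
```

View pics/c4.png

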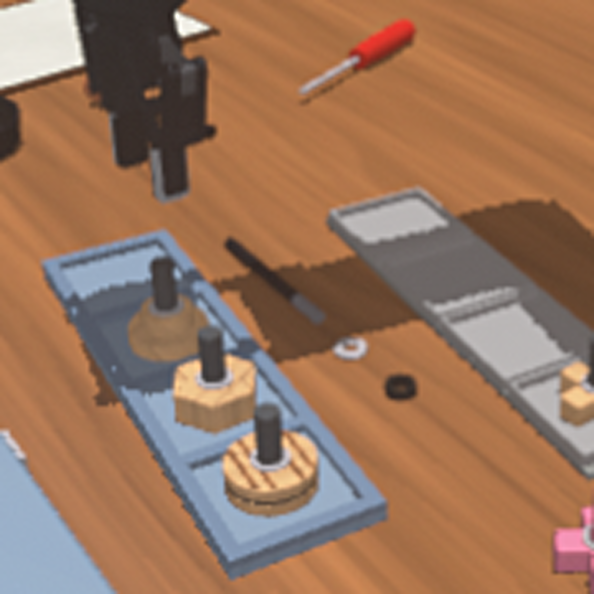

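Three wheels are upright in the tray, with the stepped one at (165,320). Last is the cross, the wooden one in its dish.

Emit:
{"name": "play_rows", "arguments": {
  "targets": "-0.015 -0.018 0 0 0.4; -0.04 -0.049 0 0 0.4; -0.067 -0.082 0 0 0.4; -0.094 -0.115 0 0 0.4; -0.12 -0.147 0 0 0.4"
}}

```text
time_s: 16.45
position: [0.5283, 0.1229, 0.123]
tool_rot: [[1.0, -0.001, -0.002], [-0.001, -1.0, 0.0], [-0.002, -0.0, -1.0]]
ft_force: [0.1, 0.9, 0.9]
grip_width: 0.051
```

Emit:
{"name": "play_rows", "arguments": {
  "targets": "-0.025 -0.03 0 0 0.4; -0.05 -0.061 0.004 0 0.4; -0.065 -0.08 0.008 0 0.4; -0.067 -0.0825 0.012 0 0.4; -0.067 -0.0825 0.012 0 0.4"
}}

```text
time_s: 16.95
position: [0.4627, 0.2044, 0.1112]
tool_rot: [[1.0, 0.001, -0.002], [0.001, -1.0, -0.001], [-0.002, 0.001, -1.0]]
ft_force: [-0.7, 0.6, -0.3]
grip_width: 0.0516
```

```bash
python3 d.py .463 .2043 .031
python3 - <<'E'
from h import *
im=eyes.get_image("scene");save(im,"d1.png",(260,80,440,260),3.3)
E
```

```text
t 16.95 pos [0.4627 0.2044 0.1112] yaw 0.05 w 0.0516 F [-0.7  0.6 -0.3] q [ 10.  25.  92.  -0.  64. 100.]
tool delta [0.0004 0.     0.0801]
```

View pics/d1.png

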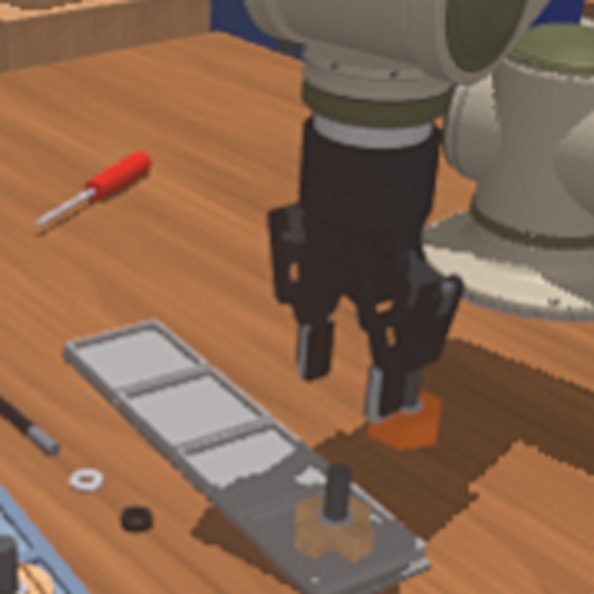

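The finger midpoint (351,390) is slightly right of the cross's bolt (338,490), consistent with the scene camera's estimate of x ≈ 0.465. I'll use +2 mm x.

Emit:
{"name": "play_rows", "arguments": {
  "targets": "0.002 0 0.02 0 0.4; 0.002 0 0.045 0 0.4; 0.002 0 0.067 0 0.4; 0.002 0 0.077 0 0.4; 0.002 0 0.0805 0 0.4"
}}

```text
time_s: 17.5
position: [0.4656, 0.2036, 0.0308]
tool_rot: [[1.0, -0.001, -0.001], [-0.001, -1.0, -0.0], [-0.001, 0.0, -1.0]]
ft_force: [0.5, -0.4, 0.4]
grip_width: 0.0513
```

Emit:
{"name": "play_rows", "arguments": {
  "targets": "0 0 0 0 0.7; 0 0 0 0 1; 0 0 0 0 1; 0 0 0 0 1; 0 0 0 0 1",
  "force": 50
}}

```text
time_s: 18.0
position: [0.4659, 0.2044, 0.0326]
tool_rot: [[1.0, -0.0, 0.002], [-0.0, -1.0, 0.0], [0.002, -0.0, -1.0]]
ft_force: [-0.1, -1.1, 7.2]
grip_width: 0.0145
```

Emit:
{"name": "play_rows", "arguments": {
  "targets": "0 0 0 0 1; 0 0 -0.005 0 1; 0 0 -0.02 0 1; 0 0 -0.045 0 1; 0 0 -0.085 0 1"
}}

```text
time_s: 18.5
position: [0.4639, 0.2041, 0.1162]
tool_rot: [[1.0, -0.0, -0.005], [-0.0, -1.0, -0.001], [-0.005, 0.001, -1.0]]
ft_force: [0.3, -0.2, -1.9]
grip_width: 0.0144
```

```bash
python3 d.py .6404 -.1135 .116
python3 - <<'E'
from h import *
im=eyes.get_image("scene");save(im,"d2.png",(260,80,440,260),3.3)
E
```

```text
t 18.5 pos [0.4639 0.2041 0.1162] yaw -0.01 w 0.0144 F [ 0.3 -0.2 -1.9] q [ 10.  25.  91.   0.  65. 100.]
tool delta [ 1.766e-01  3.176e-01 -3.000e-04]
```

View pics/d2.png

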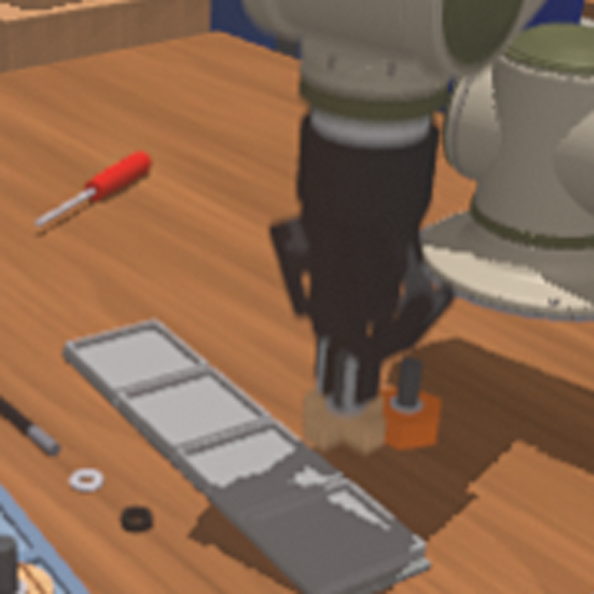

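Cross is held level. Carry it to the -y end compartment, well above the other bolts.

Emit:
{"name": "play_rows", "arguments": {
  "targets": "0.008 0.015 0 0 1; 0.022 0.04 0 0 1; 0.04 0.072 0 0 1; 0.058 0.105 0 0 1; 0.076 0.138 0 0 1"
}}

```text
time_s: 19.05
position: [0.5415, 0.0651, 0.1167]
tool_rot: [[1.0, 0.0, -0.0], [0.0, -1.0, 0.0], [-0.0, -0.0, -1.0]]
ft_force: [0.6, -0.4, -1.4]
grip_width: 0.0143
```

Emit:
{"name": "play_rows", "arguments": {
  "targets": "0.018 0.033 0 0 1; 0.036 0.066 0 0 1; 0.055 0.1 0 0 1; 0.072 0.13 0 0 1; 0.085 0.155 0 0 1"
}}

```text
time_s: 19.55
position: [0.6267, -0.0904, 0.1165]
tool_rot: [[1.0, -0.001, -0.0], [-0.001, -1.0, 0.0], [-0.0, -0.0, -1.0]]
ft_force: [-0.0, 0.8, -1.7]
grip_width: 0.0146
```

Emit:
{"name": "play_rows", "arguments": {
  "targets": "0.01 0.018 0 0 1; 0.014 0.0245 0 0 1; 0.014 0.0245 0 0 1; 0.014 0.0245 0 0 1"
}}

```text
time_s: 19.95
position: [0.6397, -0.1121, 0.1165]
tool_rot: [[1.0, 0.001, -0.001], [0.001, -1.0, 0.001], [-0.001, -0.001, -1.0]]
ft_force: [-1.3, -0.7, -2.3]
grip_width: 0.0146
```

```bash
python3 d.py .6404 -.1135 .0315
```

```text
t 19.95 pos [ 0.6397 -0.1121  0.1165] yaw 0.03 w 0.0146 F [-1.3 -0.7 -2.3] q [-20.  37.  67.   0.  76.  70.]
tool delta [0.0008 0.0014 0.085 ]
```

Emit:
{"name": "play_rows", "arguments": {
  "targets": "0.001 0.001 0.02 0 1; 0.001 0.001 0.05 0 1; 0.001 0.001 0.073 0 1; 0.001 0.001 0.082 0 1; 0.001 0.001 0.085 0 1"
}}

```text
time_s: 20.45
position: [0.6406, -0.1131, 0.0317]
tool_rot: [[1.0, 0.001, -0.001], [0.001, -1.0, 0.001], [-0.001, -0.001, -1.0]]
ft_force: [-5.8, 2.4, 11.0]
grip_width: 0.0145
```

Emit:
{"name": "play_rows", "arguments": {
  "targets": "0 0 0 0 1; 0 0 0 0 0.85; 0 0 0 0 0.6; 0 0 0 0 0.4; 0 0 0 0 0.4"
}}

```text
time_s: 20.95
position: [0.6414, -0.1143, 0.0321]
tool_rot: [[1.0, -0.0, 0.001], [-0.0, -1.0, -0.0], [0.001, 0.0, -1.0]]
ft_force: [0.1, -0.6, -0.5]
grip_width: 0.0507
```

Emit:
{"name": "play_rows", "arguments": {
  "targets": "0 0 -0.005 0 0.4; 0 0 -0.025 0 0.4; 0 0 -0.055 0 0.4; 0 0 -0.09 0 0.4; 0 0.03 -0.11 0 0.4"
}}

```text
time_s: 21.45
position: [0.6419, -0.1419, 0.1453]
tool_rot: [[1.0, 0.004, 0.004], [0.004, -1.0, -0.001], [0.004, 0.001, -1.0]]
ft_force: [1.2, -0.5, 0.5]
grip_width: 0.0517
```

Emit:
{"name": "play_rows", "arguments": {
  "targets": "-0.03 0.03 -0.01 0 0.4; -0.06 0.06 -0.02 0 0.4; -0.09 0.1 -0.04 0 0.4; -0.12 0.13 -0.06 0 0.4; -0.15 0.16 -0.07 0 0.4"
}}

```text
time_s: 21.95
position: [0.49, -0.3057, 0.214]
tool_rot: [[1.0, -0.0, 0.002], [-0.0, -1.0, -0.002], [0.002, 0.002, -1.0]]
ft_force: [0.2, -0.0, 0.2]
grip_width: 0.0514
```

Run:
```python
from meas import *
s=eyes.get_image("scene");save(s,"e1.png",(180,120,360,300),3.3)
t=eyes.get_image("top");save(t,"e1t.png",(230,60,435,245),3.2)
np.savez("top1.npz",**t);np.savez("scene1.npz",**s)
print(status.observe()["time_s"])
Wt=cloud(t).reshape(-1,3)
for n,h,x,y in(("round",56,.6692,.149),("hex",58,.6596,.0615),("stepped",62,.65,-.026),("cross",54,.6404,-.1135)):
    z=.008+h/1000;d=np.hypot(Wt[:,0]-x,Wt[:,1]-y)
    m=(d<.03)&(Wt[:,2]>z-.006);Q=Wt[m];print(n,m.sum(),(np.median(Q,0)-[x,y,z]).round(4) if m.sum() else None)
```

```text
22.05
round 45 [-0.0002 -0.002   0.0007]
hex 52 [-0.0002  0.      0.0004]
stepped 50 [-0.0007  0.0008  0.0004]
cross 52 [-0.0031 -0.0001  0.0003]
```

View pics/e1.png

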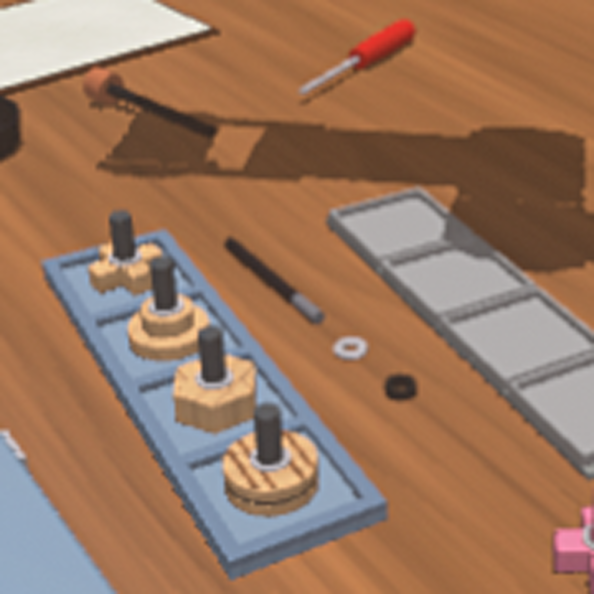

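View pics/e1t.png

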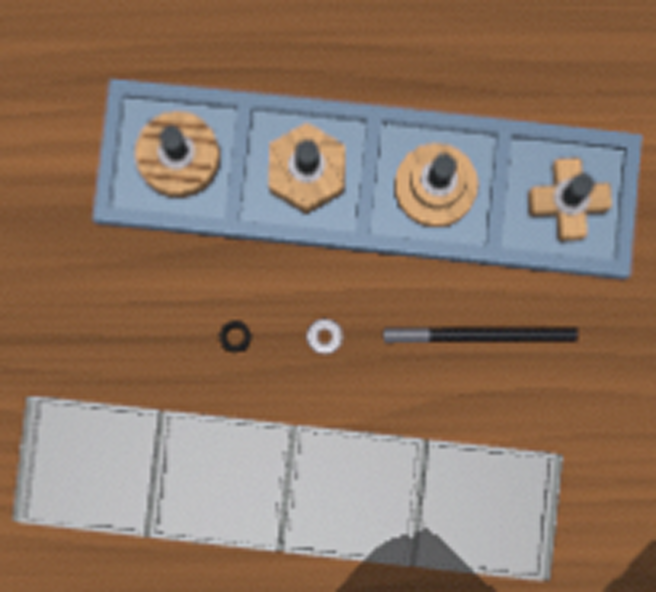

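All four stand flat and centred: top view shows round (177,153), hex (307,167), stepped (436,184) and cross (569,200). Handing in.

```bash
python3 -c "
from rig import env
print(env.close_job())"
```

```text
the job is handed in; nothing more can be done
None
```

All four wheels are in the check tray in reverse order, and the job is handed in at about 22 s of the 118 s allowed. The storage row, from the +y end, was cross, stepped, hex, round; the tray row now reads round, hex, stepped, cross. I left the orange hex and the pink cross alone.

- **Position:** in the last pictures every wheel stands flat with its bolt upright. The bolts are within about 3 mm of their compartment centres, the cross being the farthest off. The bolt tops are within 1 mm of the expected heights.
- **Forces:** the highest reading at the end of any move was 11 N on one axis, about 13 N in all, when the cross touched its compartment floor.
- **Disagreement:** before the grasp, the two cameras differed by about 4 mm in x on where the cross stood. I aimed between the two estimates, and the grasp held.
- **Robot:** the arm is clear of everything, and no final check failed.

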